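Sweep the clay test discs through the gate

TASK

With the fingertips, push the three round clay discs across the wooden sorting tray and through the narrow gate in its wall, one after another, so that each drops into the slot behind the gate. Slide them along the tray without lifting them, and leave the square tile and the upright kiln post standing on the tray undisturbed.

Things in the scene. Friction and masses are not known exactly. Their poses are not given: they have to be found in the camera images.
- tray: Fixed plywood sorting tray, 342 x 400 mm (x, y). Origin on the table under the tray; its x axis points from the deck to the gate, z up. Flat deck 78 mm above the table, from x = -170 mm to the slot's lip at x = 70 mm, y = -190 to 190 mm, with a rim 10 mm high round it. The discs, tile and post stand about 125 mm from a point 40 mm before the gate, 15 mm or more clear of each other.
- gate (a point): Middle of the gate at deck height, tray x = 65 mm, y = 0: a 48 mm wide gap between the rounded ends of a straight wall, which is 20 mm high above the deck, 10 mm thick (x = 60 to 70 mm) and runs along the tray's y. Discs go through it along tray +x; one whose centre passes the slot's lip, 5 mm beyond this point, tips into the slot.
- slot (a point): Middle of the slot's floor. The slot is an open-topped pit right behind the gate, x = 70 to 150 mm, y = -40 to 40 mm in the tray's frame, floor 72 mm below the deck.
- disc1_center (a point): Round flat disc of fired brown clay, 36 mm diameter, 10 mm thick, about 22 g (15 to 31 g), lying flat and loose on the tray's deck. The point is the disc's centre, 5 mm above the deck at the start. All three discs are alike.
- disc2_center (a point): Round flat disc of fired brown clay, 36 mm diameter, 10 mm thick, about 22 g (15 to 31 g), lying flat and loose on the tray's deck. The point is the disc's centre, 5 mm above the deck at the start. All three discs are alike.
- disc3_center (a point): Round flat disc of fired brown clay, 36 mm diameter, 10 mm thick, about 22 g (15 to 31 g), lying flat and loose on the tray's deck. The point is the disc's centre, 5 mm above the deck at the start. All three discs are alike.
- tile: Square flat tile of the same fired clay, 36 x 36 x 10 mm, about 30 g, lying loose on the deck among the discs; origin at the centre of its underside. To be left alone.
- post: Kiln post: upright cylinder of the same fired clay, 30 mm diameter, 45 mm high, about 60 g, standing loose on the deck among the discs; origin at the centre of its underside. To be left alone.
- disc1: The same disc as disc1_center; origin at the centre of its underside.
- disc2: The same disc as disc2_center; origin at the centre of its underside.
- disc3: The same disc as disc3_center; origin at the centre of its underside.
There are look-alikes about, which are no part of the job. What is shaped like the disc1 but red is not meant. Leave any blue look-alike of the disc2 alone.

How it is judged:
On the way, in this order (a step that is already met when the one before it is completed fails the run):
1. exactly one disc is in the slot, the two others still on the deck before the gate ((((z of disc1_center in the frame of tray below 0.073 m and x of disc1_center in the frame of tray between 0.068 and 0.152 m and y of disc1_center in the frame of tray between -0.042 and 0.042 m) and (x of disc2_center in the frame of tray below 0.065 m and z of disc2_center in the frame of tray above 0.075 m) and (x of disc3_center in the frame of tray below 0.065 m and z of disc3_center in the frame of tray above 0.075 m)) or ((x of disc1_center in the frame of tray below 0.065 m and z of disc1_center in the frame of tray above 0.075 m) and (z of disc2_center in the frame of tray below 0.073 m and x of disc2_center in the frame of tray between 0.068 and 0.152 m and y of disc2_center in the frame of tray between -0.042 and 0.042 m) and (x of disc3_center in the frame of tray below 0.065 m and z of disc3_center in the frame of tray above 0.075 m)) or ((x of disc1_center in the frame of tray below 0.065 m and z of disc1_center in the frame of tray above 0.075 m) and (x of disc2_center in the frame of tray below 0.065 m and z of disc2_center in the frame of tray above 0.075 m) and (z of disc3_center in the frame of tray below 0.073 m and x of disc3_center in the frame of tray between 0.068 and 0.152 m and y of disc3_center in the frame of tray between -0.042 and 0.042 m)))), for 0.3 s.
2. exactly two discs are in the slot, the third still on the deck before the gate ((((z of disc1_center in the frame of tray below 0.073 m and x of disc1_center in the frame of tray between 0.068 and 0.152 m and y of disc1_center in the frame of tray between -0.042 and 0.042 m) and (z of disc2_center in the frame of tray below 0.073 m and x of disc2_center in the frame of tray between 0.068 and 0.152 m and y of disc2_center in the frame of tray between -0.042 and 0.042 m) and (x of disc3_center in the frame of tray below 0.065 m and z of disc3_center in the frame of tray above 0.075 m)) or ((z of disc1_center in the frame of tray below 0.073 m and x of disc1_center in the frame of tray between 0.068 and 0.152 m and y of disc1_center in the frame of tray between -0.042 and 0.042 m) and (x of disc2_center in the frame of tray below 0.065 m and z of disc2_center in the frame of tray above 0.075 m) and (z of disc3_center in the frame of tray below 0.073 m and x of disc3_center in the frame of tray between 0.068 and 0.152 m and y of disc3_center in the frame of tray between -0.042 and 0.042 m)) or ((x of disc1_center in the frame of tray below 0.065 m and z of disc1_center in the frame of tray above 0.075 m) and (z of disc2_center in the frame of tray below 0.073 m and x of disc2_center in the frame of tray between 0.068 and 0.152 m and y of disc2_center in the frame of tray between -0.042 and 0.042 m) and (z of disc3_center in the frame of tray below 0.073 m and x of disc3_center in the frame of tray between 0.068 and 0.152 m and y of disc3_center in the frame of tray between -0.042 and 0.042 m)))), for 0.3 s.
3. all three discs are in the slot (((z of disc1_center in the frame of tray below 0.073 m and x of disc1_center in the frame of tray between 0.068 and 0.152 m and y of disc1_center in the frame of tray between -0.042 and 0.042 m) and (z of disc2_center in the frame of tray below 0.073 m and x of disc2_center in the frame of tray between 0.068 and 0.152 m and y of disc2_center in the frame of tray between -0.042 and 0.042 m) and (z of disc3_center in the frame of tray below 0.073 m and x of disc3_center in the frame of tray between 0.068 and 0.152 m and y of disc3_center in the frame of tray between -0.042 and 0.042 m))), for 0.2 s.
At the end, for the whole second after the job is handed in: All three discs lie at rest in the slot (centres at least 5 mm below the deck, within the slot's outline), having gone in one at a time; the square tile and the kiln post are within 20 mm of where they began, the post upright (within 0.2 rad) (z of each of disc1_center, disc2_center, disc3_center in the frame of tray below 0.073 m and x of disc1_center in the frame of tray between 0.068 and 0.152 m and y of disc1_center in the frame of tray between -0.042 and 0.042 m and x of disc2_center in the frame of tray between 0.068 and 0.152 m and y of disc2_center in the frame of tray between -0.042 and 0.042 m and x of disc3_center in the frame of tray between 0.068 and 0.152 m and y of disc3_center in the frame of tray between -0.042 and 0.042 m and linear speed of each of disc1, disc2, disc3 below 0.03 m/s and distance of each of tile, post from where it was at the start of the episode below 0.02 m and angle between post's own z axis and vertical below 0.2 rad); the robot touches nothing.
It fails at once if a disc is lifted: its centre rises more than 15 mm above where it slides (height (world z) of any of disc1_center, disc2_center, disc3_center above 0.098 m).
It fails at once if the square tile is shifted more than 20 mm (distance of tile from where it was at the start of the episode above 0.02 m).
It fails at once if the kiln post is shifted more than 20 mm (distance of post from where it was at the start of the episode above 0.02 m).
It fails at once if the kiln post is tipped (angle between post's own z axis and vertical above 0.4 rad).
It also fails if it takes over 67 s, if anything falls off the work surface, if the arm or the gripper's body presses on something with over 40 N, if the wrist force passes 120 N, or if a joint passes its speed limit or range.

ROBOT

A 7-joint arm with a two-finger parallel gripper is mounted at the origin on the work surface. World frame = base frame: x ahead of the robot, y to its left, z up, the work surface at z = 0. Lengths are in m, angles in rad, forces in N, time in s.
With the tool pointing down it reaches from about 0.425 to 0.925 m from the base axis. Payload 6.8 kg.
Tool frame: the origin (TCP) lies at the very end of the fingers, on their centre line; the grasp point (between the pads) lies 19 mm behind it; z points along the fingers, y is the line along which they close (so a half turn about z gives the same grasp; the last joint's range is limited). The gripper opens to 85 mm and grips with 20 to 120 N. Pads are 22 mm wide; open, the fingers measure 114 mm over their backs; the gripper's body (76 mm by 85 mm) begins 54 mm behind the grasp point. The pads swing forward as they close: fully open they stand 13 mm farther back than shut.
Start: joints at [1.153, 0.477, 0.022, 1.555, -0.011, 1.109, -0.083], TCP at [0.206, -0.643, 0.231] pointing down, gripper open.
Joint ranges: [-2.96, 2.96], [-0.34, 2.1], [-1.41, 1.46], [0.24, 2.44], [-1.37, 4.51], [0.17, 1.92], [-2.96, 2.96]. Speed limits (rad/s): [2.39, 2.39, 3.14, 3.14, 3.14, 3.14, 3.14].

INTERFACE

Orientations are given as a unit quaternion [w, x, y, z].
In Python, from bench import ctrl gives the robot as it stands. The module is installed in compiled form; this text tells all that it offers. Calls block until the motion is done:
- ctrl.movep(position, orientation): joint-space move of the TCP to a pose.
- ctrl.move_l(position, rot=None, vel=0.15, stop_force=None): straight line of the TCP; rot=None keeps the orientation; vel is the mean speed in m/s. With stop_force (N) it stops when the force on the tool has changed by that much, and returns True; else False.
- ctrl.goto_joints(angles): joint-space move.
- ctrl.move_gripper(opening, grasp_force=None): finger opening in m; grasp_force is the grip in N (None keeps the last); returns when the fingers have stopped.
- ctrl.sleep(seconds).
- ctrl.inverse_kinematics(position, orientation): joint angles nearest the present ones, or None.
- ctrl.camera(name): name is "scene" or "top" or "wrist"; returns (picture, depth): 384x512x3 uint8, blue, green, red; 384x512 float32, m along the optical axis (not along the pixel's ray), 0 where there is no reading.
- ctrl.camera_params(name): a dict with "intrinsics" (3x3 intrinsics, pixels), "R" (3x3) and "t" (3): a world point X has camera coordinates R X + t; the wrist camera has in their place "tool_from_camera" (4x4, takes a point from camera to tool coordinates, whose origin is the TCP and whose axes are the flange's). Camera axes: x right, y down, z forward; pixel columns grow to the right and rows downward; lengths in m; the calibration is good to about 2 mm. A picture is of the moment at which its call begins: read the wrist's pose just before it. camera_params takes no time and is no camera call.
A pose or a line that the arm cannot do raises ctrl.PlanningError and nothing moves.
- ctrl.sign_off(): hands the job in; it is judged then, once.
Readings, each from a call of its own:
- ctrl.get_time_s(): time.
- ctrl.get_qpos(): joint angles.
- ctrl.get_dq(): joint speeds.
- ctrl.get_effort(): joint torques, N m.
- ctrl.get_position(): TCP position.
- ctrl.get_ee_rot(): TCP orientation.
- ctrl.get_ft_force(): force on the tool from outside, world axes, zero at the start.
- ctrl.get_ft_torque(): the same for the moment, N m.
- ctrl.get_width(): finger opening in m.
- ctrl.get_grasp_force(): force on a finger pad.
Only numpy, scipy, OpenCV 4.12 (cv2) and the standard library are available. Lean on these libraries where they do the work, as an engineer would, in place of code of your own. Each camera call takes 0.05 s, during which the arm holds its last target. There are 200 camera calls.

## Working session

There is one attempt and no reset: what is moved stays moved. The work goes in short steps, each a Python script; the robot and the scene stay as the last script left them, time stands still between calls to the robot, and variables do not carry over. Pictures are saved under pics/ and viewed, at most 10 in all, crops included, and the job is handed in when it is done.

```bash
mkdir -p pics; python3 - <<'E'
from bench import ctrl
import cv2,numpy as np
for n in("top","scene"):
    p,d=ctrl.camera(n); cv2.imwrite(f"pics/{n}.png",p); np.savez(f"{n}.npz",p=p,d=d,**ctrl.camera_params(n))
    print({k:np.round(v,3).tolist() for k,v in ctrl.camera_params(n).items()})
p=cv2.imread("pics/top.png"); cv2.imwrite("pics/top_l.png",cv2.resize(p,(800,600),interpolation=cv2.INTER_CUBIC))
print(ctrl.get_ee_rot(),ctrl.get_time_s())
E
```

```text
{'intrinsics': [[461.011, 0.0, 261.52], [0.0, 461.011, 191.183], [0.0, 0.0, 1.0]], 'R': [[0.028, -0.999, 0.037], [-0.993, -0.032, -0.111], [0.112, -0.034, -0.993]], 't': [0.054, 0.563, 0.813]}
{'intrinsics': [[483.809, 0.0, 263.932], [0.0, 483.809, 177.727], [0.0, 0.0, 1.0]], 'R': [[-0.209, 0.978, 0.025], [0.538, 0.137, -0.832], [-0.816, -0.16, -0.555]], 't': [0.018, -0.233, 1.477]}
[-8.08346456e-04  9.88027483e-01  1.54275738e-01 -1.89025680e-04] 0.1
```

View pics/top_l.png

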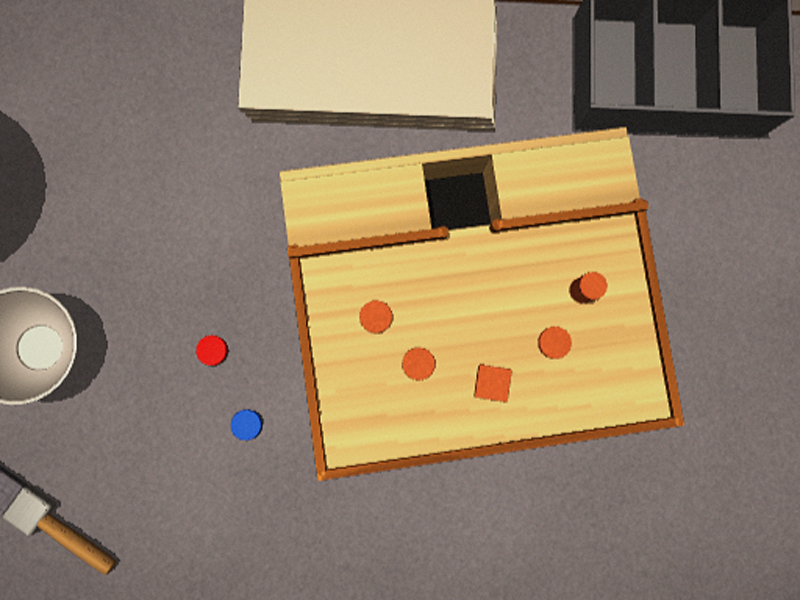

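Candidates in the 800x600 view: clay discs on the tray at (376,317), (418,364) and (555,343). The red look-alike is at (211,350) and the blue one at (246,425), both off the tray. The tile is at (493,383) and the post at (592,287). I choose the three on the tray. Next I locate them and check the choice in a close crop.

```bash
cat > geo.py <<'E'
import numpy as np,cv2
from scipy.optimize import least_squares
def cam(n="top"): return np.load(n+".npz")
def px2w(uv,z,c):
    r=c["R"].T@np.linalg.inv(c["intrinsics"])@np.array([uv[0],uv[1],1.]); o=-c["R"].T@c["t"]
    return o+r*(z-o[2])/r[2]
def clay(p):
    h=cv2.cvtColor(p,cv2.COLOR_BGR2HSV); m=cv2.inRange(h,(3,150,150),(11,255,255))
    n,_,s,c=cv2.connectedComponentsWithStats(m)
    return [(c[i],s[i]) for i in range(1,n) if s[i][4]>150]
E
python3 - <<'E'
from geo import *
c=cam(); p=c["p"]; d=c["d"]; k=512/800
for cc,s in clay(p): print("blob",cc/k,s,np.round(px2w(cc,.088,c),4), "post-top" , np.round(px2w(cc,.123,c),4)[:2], "d",d[int(cc[1]),int(cc[0])])
ks=[("postL",(445,233),.098),("postR",(497,225),.098),("wallL",(294,250),.098),("wallR",(642,206),.098),("nearL",(321,476),.088),("nearR",(680,422),.088),("backL",(281,173),.078),("backR",(627,130),.078)]
for n,uv,z in ks:
    u=np.array(uv)*k; w=px2w(u,z,c); 
    r=c["R"].T@(np.linalg.inv(c["intrinsics"])@np.array([u[0],u[1],1])*d[int(u[1]),int(u[0])]-c["t"]); print(n,np.round(w,4),np.round(r,3))
cv2.imwrite("pics/crop.png",cv2.resize(p[70:320,170:450],None,fx=2.4,fy=2.4,interpolation=cv2.INTER_CUBIC))
E
```

```text
blob [592.77597403 285.04464286] [371 174  18  18 231] [ 0.5762 -0.1299  0.088 ] post-top [ 0.5713 -0.1196] d 0.7578806
blob [375.07575758 316.07007576] [230 193  21  20 330] [0.5345 0.1088 0.088 ] post-top [0.5314 0.1084] d 0.7834096
blob [554.79068396 341.75019654] [345 209  21  20 318] [ 0.5124 -0.088   0.088 ] post-top [ 0.5103 -0.0796] d 0.7870112
blob [417.94034091 363.19602273] [258 223  20  20 330] [0.4849 0.0609 0.088 ] post-top [0.484  0.0626] d 0.778235
blob [492.75535301 382.49782986] [304 233  23  24 432] [ 0.4664 -0.0206  0.088 ] post-top [ 0.4664 -0.0152] d 0.7790163
postL [0.6268 0.0356 0.098 ] [0.627 0.036 0.099]
postR [ 0.6377 -0.0212  0.098 ] [ 0.637 -0.021  0.099]
wallL [0.6024 0.1983 0.098 ] [0.602 0.198 0.099]
wallR [ 0.6648 -0.182   0.098 ] [ 0.665 -0.183  0.096]
nearL [0.3632 0.1603 0.088 ] [0.363 0.16  0.087]
nearR [ 0.4294 -0.2253  0.088 ] [ 0.429 -0.225  0.088]
backL [0.6927 0.2193 0.078 ] [0.692 0.219 0.079]
backR [ 0.7584 -0.1727  0.078 ] [ 0.783 -0.196  0.011]
```

View pics/crop.png

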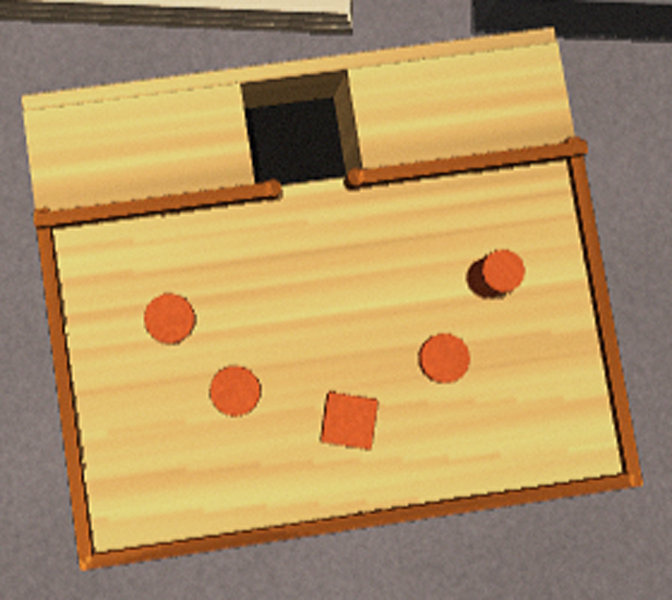

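The crop shows three round brown discs at crop pixels (170,318), (235,391) and (444,358). The tile is at (349,420), the post at (503,271), and the gate ends are at (272,189) and (355,178). The heights and the 240 mm deck length match what was given. I check that the planned poses are reachable, then push the first disc.

```bash
cat > rob.py <<'E'
from geo import *
from bench import ctrl
YAW=np.radians(9.6); Rz=np.array([[np.cos(YAW),-np.sin(YAW)],[np.sin(YAW),np.cos(YAW)]])
O=np.array([.6328,.0077])-Rz@[.065,0]
t2w=lambda p:O+Rz@np.asarray(p); w2t=lambda p:Rz.T@(np.asarray(p)[:2]-O)
W,OFF,ZP,ZH=.014,.0276,.080,.14
def quats(ang): # tool down, tool x along +-push direction (world angle)
    return [[0,np.cos(a/2),np.sin(a/2),0] for a in (ang,ang+np.pi)]
def plan(d,g):
    d,g=np.asarray(d,float),np.asarray(g,float); u=(g-d)/np.linalg.norm(g-d)
    uw=Rz@u; a=np.arctan2(uw[1],uw[0]); return t2w(d-u*(OFF+.009)),t2w(g-u*OFF),a
def pick(s,e,a):
    best=None
    for q in quats(a):
        js=[ctrl.inverse_kinematics([*x,z],q) for x,z in((s,ZH),(s,ZP),(e,ZP),(e,ZH))]
        if any(j is None for j in js): continue
        c=np.abs(np.array(js[0])-ctrl.get_qpos()).max()
        if best is None or c<best[0]: best=(c,q)
    return best and best[1]
def push(d,g,vel=.09):
    s,e,a=plan(d,g); q=pick(s,e,a); 
    ctrl.movep([*s,ZH],q); ctrl.move_l([*s,ZP],vel=.12,stop_force=12) and print("touch down!",ctrl.get_position())
    if ctrl.move_l([*e,ZP],vel=vel,stop_force=20): print("stopped",ctrl.get_position())
    print("f",np.round(ctrl.get_ft_force(),1))
    b=e-(e-s)/np.linalg.norm(e-s)*.008
    ctrl.move_l([*b,ZP],vel=.15); ctrl.move_l([*b,ZH],vel=.2)
def look(name):
    p,d=ctrl.camera("top"); cv2.imwrite(f"pics/{name}.png",p); c=cam()
    for cc,s in clay(p): print("tray mm",np.round(w2t(px2w(cc,.088,c))*1e3,1),s[2:])
    print("t",ctrl.get_time_s())
E
cat > run1.py <<'E'
from rob import *
D=dict(A=w2t([.5345,.1088]),B=w2t([.4849,.0609]),C=w2t([.5124,-.088]))
E
python3 - <<'E'
from run1 import *
look("t0")
for k,d in D.items():
    print(k,d,np.linalg.norm(d-[.025,0]),pick(*plan(d,[.02,0])))
print(pick(*plan([.02,0],[.0755,0])))
E
```

```text
tray mm [ -13.7 -126.2] [ 18  18 229]
tray mm [-15. 116.] [ 21  21 332]
tray mm [-69.6 -74.2] [ 21  20 318]
tray mm [-71.9  77.1] [ 20  20 330]
tray mm [-1.038e+02 -1.000e-01] [ 23  24 431]
t 0.15
A [-0.01506309  0.11607757] 0.12279679469724519 [0, np.float64(0.5268980682184649), np.float64(0.8499284827017212), 0]
B [-0.07195672  0.07712009] 0.12388750007731011 [0, np.float64(0.26206364292393963), np.float64(0.9650505930040321), 0]
C [-0.06967369 -0.07428086] 0.12033600727163261 [0, np.float64(0.9091033838958729), np.float64(0.4165705671180734), 0]
[0, np.float64(-0.08367784333231533), np.float64(0.9964928592495044), 0]
```

```bash
python3 - <<'E'
from run1 import *
ctrl.move_gripper(W); print(ctrl.get_width())
s,e,a=plan(D["C"],[.02,0]); ctrl.movep([*s,.23],pick(s,e,a))
push(D["C"],[.02,0]); look("c1")
p=cv2.imread("pics/c1.png"); cv2.imwrite("pics/c1v.png",cv2.resize(p[70:320,170:450],None,fx=2.4,fy=2.4))
E
```

```text
0.013862585059466808
f [ 0.   0.4 -0.2]
tray mm [18.1  1.6] [ 20  20 318]
tray mm [-15.2 115.9] [ 21  20 330]
tray mm [-71.8  77. ] [ 20  20 325]
tray mm [-103.6   -0. ] [ 23  24 433]
t 6.3583
```

View pics/c1v.png

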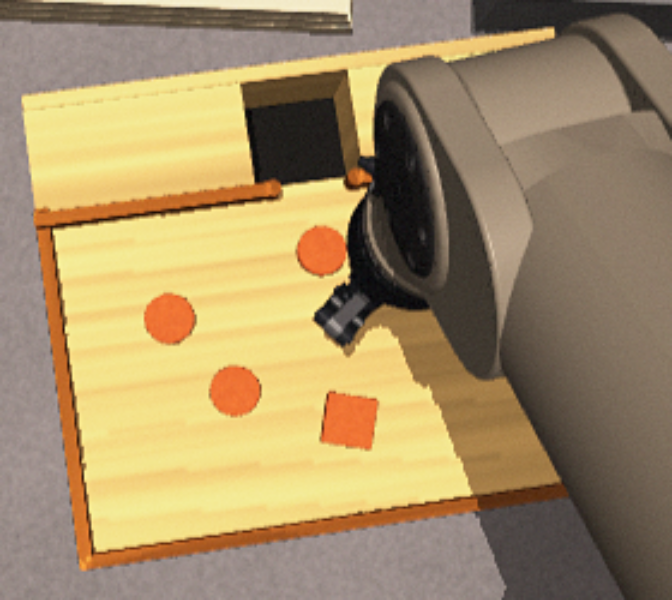

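The first disc slid to crop pixel (322,250), tray (18, 2) mm, lined up with the gate. Everything else is undisturbed. Now I push it through.

```bash
python3 - <<'E'
from run1 import *
push([.018,.0],[.0755,0]); look("c2")
s,e,a=plan(D["B"],[.02,0]); ctrl.movep([*s,ZH],pick(s,e,a)); look("c3")
p=cv2.imread("pics/c3.png"); cv2.imwrite("pics/c3v.png",cv2.resize(p[70:320,170:450],None,fx=2.4,fy=2.4))
E
```

```text
touch down! [ 0.54899456 -0.00670926  0.07840683]
stopped [ 0.54902752 -0.00674834  0.07840395]
f [-1.7 -0.1  8.3]
tray mm [-15.2 115.8] [ 21  20 330]
tray mm [-71.8  77. ] [ 20  20 325]
tray mm [-1.036e+02  1.000e-01] [ 23  24 430]
t 8.8667
tray mm [69.9  1. ] [ 20  20 319]
tray mm [ -13.8 -126.1] [ 18  18 234]
tray mm [-15.2 116. ] [ 21  20 333]
t 9.725
```

View pics/c3v.png

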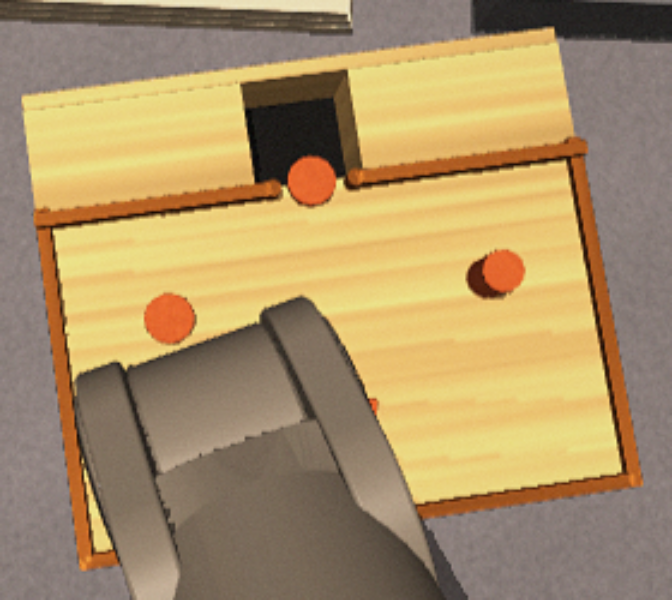

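The disc sits on the slot's lip at crop (311,181), tray x = 70 mm. A brief touch on the deck had cut the push short. I'll ride slightly higher, make the stop less sensitive and finish the push.

```bash
sed -i 's/ZP,ZH=.080,.14/ZP,ZH=.0825,.14/; s/vel=.12,stop_force=12/vel=.07,stop_force=15/; s/stop_force=20/stop_force=30/' rob.py; python3 - <<'E'
from run1 import *
s,e,a=plan([.06,0],[.077,0]); print(ctrl.get_position(),s)
push([.06,.0],[.077,0])
print(w2t(ctrl.get_position()))
s,e,a=plan(D["B"],[.02,0]); ctrl.movep([*s,ZH],pick(s,e,a)); look("c4")
p=cv2.imread("pics/c4.png"); cv2.imwrite("pics/c4v.png",cv2.resize(p[70:320,170:450],None,fx=2.4,fy=2.4))
E
```

```text
[0.45439152 0.0790446  0.13987368] [0.59178256 0.00076242]
f [ 0.1  0.3 -0.5]
[ 4.18268646e-02 -9.15655508e-05]
tray mm [91. 11.] [ 19  18 264]
tray mm [ -13.9 -126.1] [ 18  18 233]
tray mm [-15.2 115.9] [ 21  20 334]
t 13.5583
```

View pics/c4v.png

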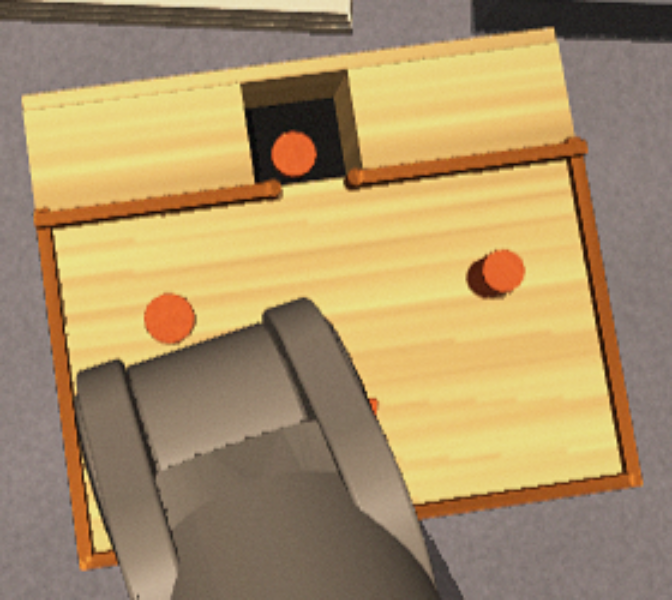

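The first disc is in the slot, at crop (294,154). Now the second disc.

```bash
python3 - <<'E'
from run1 import *
push(D["B"],[.02,0]); look("d1")
push([.018,0],[.077,0])
s,e,a=plan(D["A"],[.02,0]); ctrl.movep([*s,ZH],pick(s,e,a)); look("d2")
p=cv2.imread("pics/d2.png"); cv2.imwrite("pics/d2v.png",cv2.resize(p[70:320,170:450],None,fx=2.4,fy=2.4))
E
```

```text
f [-0.3 -0.6  0.5]
tray mm [-15.2 115.9] [ 21  20 331]
tray mm [-104.2    5. ] [ 19  24 308]
t 17.15
f [ 0.   0.4 -0.4]
tray mm [87.5 10.5] [ 20  22 346]
tray mm [ -13.8 -125.8] [ 17  18 233]
tray mm [-1.036e+02  1.000e-01] [ 23  24 431]
t 21.8
```

View pics/d2v.png

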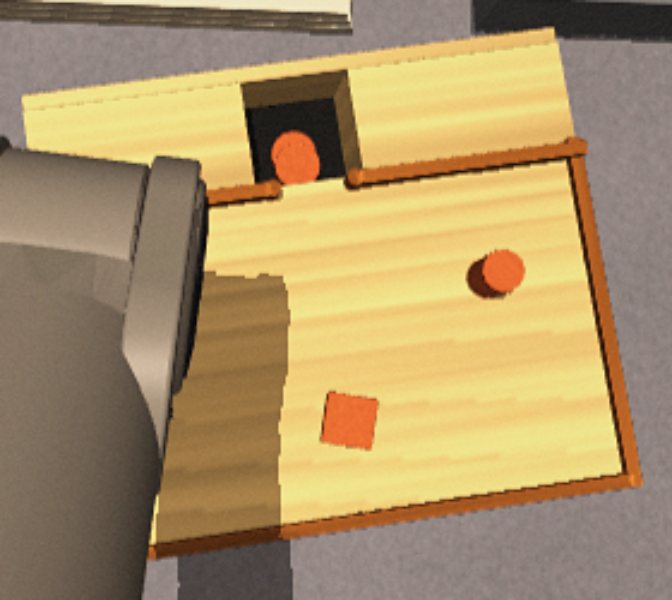

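Two discs show in the slot around crop (296,158), so I check their depth before the third push.

```bash
python3 - <<'E'
from run1 import *
c=cam(); p,d=ctrl.camera("top")
for v in range(55,80,4):
  for x in (124,):
    X=170+x; Y=70+v; w=c["R"].T@(np.linalg.inv(c["intrinsics"])@np.array([X,Y,1])*d[Y,X]-c["t"]); print(v*2.4,np.round(w2t(w)*1e3),round(w[2]*1e3),p[Y,X])
E
```

```text
132.0 [126.  -7.] 4 [ 44  82 181]
141.6 [116.  -4.] 16 [ 51 112 236]
151.2 [105.  -1.] 27 [ 53 110 236]
160.79999999999998 [98. -1.] 25 [ 53 115 238]
170.4 [90.  1.] 27 [ 44 104 230]
180.0 [83.  2.] 28 [ 41  97 226]
189.6 [66. 10.] 76 [142 229 241]
```

Both discs lie deep in the slot, at z of about 16–28 mm. Third disc.

```bash
python3 - <<'E'
from run1 import *
push(D["A"],[.02,0]); look("e1")
push([.018,0],[.077,0])
s=t2w([-.11,.10]); ctrl.movep([*s,.2],ctrl.get_ee_rot()); look("e2")
c=cam(); p,d=ctrl.camera("top")
cv2.imwrite("pics/e2v.png",cv2.resize(p[70:320,170:450],None,fx=2.4,fy=2.4))
E
```

```text
f [0.6 0.5 0.5]
tray mm [ -14.5 -127.2] [ 16  18 207]
t 25.4583
f [ 0.1  0.8 -0.4]
tray mm [87.7  9.5] [ 22  23 371]
tray mm [ -13.8 -126.2] [ 18  18 232]
t 29.95
```

View pics/e2v.png

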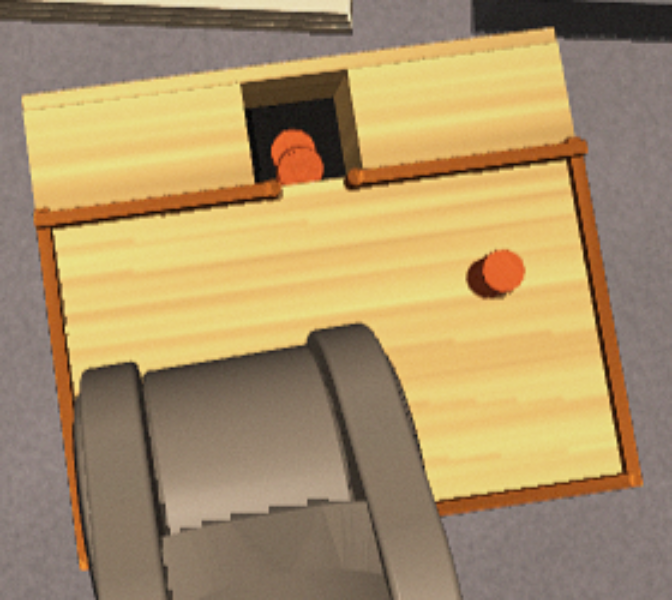

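The slot now shows a stack at crop (293,150) and (300,167). I clear the arm to check the whole deck and the depth in the slot.

```bash
python3 - <<'E'
from run1 import *
ctrl.movep([.206,-.643,.231],[0,.988,.1543,0]); look("f")
c=cam(); p,d=ctrl.camera("top")
for v in range(55,80,3):
    X=294; Y=70+v; w=c["R"].T@(np.linalg.inv(c["intrinsics"])@np.array([X,Y,1])*d[Y,X]-c["t"]); print(v*2.4,np.round(w2t(w)*1e3),round(w[2]*1e3))
E
```

```text
tray mm [87.3  9.6] [ 22  23 358]
tray mm [ -13.5 -126.2] [ 18  18 232]
tray mm [-103.7   -0. ] [ 23  24 431]
t 32.7333
132.0 [123.  -5.] 15
139.2 [117.  -4.] 17
146.4 [106.   0.] 43
153.6 [100.   1.] 41
160.79999999999998 [95.  2.] 40
168.0 [90.  2.] 39
175.2 [85.  3.] 36
182.4 [79.  3.] 35
189.6 [66. 10.] 77
```

The deck holds only the tile and the post, both unmoved. The stack in the slot has risen to about 40 mm, so all three discs are in, well below the deck.

```bash
python3 -c "
from bench import ctrl
ctrl.sleep(.5); print(ctrl.sign_off())"
```

```text
the job is handed in; nothing more can be done
None
```

I pushed all three discs through the gate one at a time and they lie in the slot; the tile and post are where they began, and I handed the job in at about 33 s (no verdict was returned).

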